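Reset the tripped breaker of the bench power unit

TASK

One of the three breakers in the box in front of the power strip has tripped: its reset button stands up higher in its well than the other two. Switch the strip off (the half of its rocker towards the breaker box goes down) so that nothing starts by itself, push the tripped button down to its stop with a fingertip, and then switch the strip on again. Leave the other two breakers alone, pick nothing up, and do not disturb the strip or the tools lying around it.

Things in the scene. Friction and masses are not known exactly. Their poses are not given: they have to be found in the camera images.
- power_unit: Aluminium tray 152 x 250 x 4 mm, screwed to the bench; origin: centre of its underside. Its x axis runs from the grey breaker box (-x half, top rim 46 mm above the bench) to the power strip (+x half, between 14 mm high lips), y along both, z up. The box holds three breakers in a row, at x = -37 mm, y = -52, 0, +52 mm. A white cord joins box and strip at the +y end, to y = +138 mm.
- breaker_a: Breaker whose button is tripped (up) at the start; which of the three places in the box it has differs. Grey block 66 x 51 x 42 mm, origin at the centre of its underside, 4 mm above the bench, axes as the tray's. In its top is an open well, 50 mm long in x, 38 mm wide in y, 16 mm deep; a round reset button stands in its middle.
- breaker_b: A second breaker of the same shape, not tripped: its button is down. To be left alone.
- breaker_c: A third breaker of the same shape, not tripped: its button is down. To be left alone.
- breaker_a_button (a joint): Travel of breaker_a's button (black cap, diameter 18 mm, on a white stem), m: 0 = tripped, top 2 mm below the well's rim (44 mm above the bench), white stem showing; 0.010 = at its stop, top 12 mm below the rim (34 mm above the bench). It takes about 3.5 N, has no spring and stays where it is pushed; latched from 0.0085.
- breaker_b_button (a joint): The same of breaker_b; 0.010 (down) at the start.
- breaker_c_button (a joint): The same of breaker_c; 0.010 (down) at the start.
- breaker_a_top (a point): Centre of the top face of breaker_a's button; goes down with it. Axes as the tray's.
- power_strip: White power strip 54 x 203 x 42 mm with three round sockets, lying loose in the tray along its y axis, turned half round: its x and y axes point against the tray's. Origin: centre of its underside, 4 mm above the bench. A charger 42 x 36 mm sits in the socket at the tray's -y end and stands 26 mm above the strip's top; the rocker is at the +y end.
- power_strip_switch (a joint): Red rocker of the strip, turning about an axis along y, rad: 0.35 = on, the half away from the breaker box (the tray's +x) is down; 0 = off, the half towards the box is down. It takes 2 to 3 N on the raised half, has no spring and stays where it is left. Off counts below 0.08, on above 0.27.
- rocker (a point): Middle of the rocker, 46.5 mm above the bench, level with the strip's top face; axes as the strip's. The rocker measures 24 mm in x (12 mm each side of this point) by 12 mm in y. Its raised outer edge stands about 5 mm above the strip's top, its lowered one 1 mm, its middle 3 mm. Press near the outer edge: a wide fingertip that also lies over the middle only levels it.
- ring_clamp: Wooden ring clamp, 32 x 122 x 23 mm, loose, on the bench beyond the -y end of the tray; origin at the centre of its underside. Leave it.
- charcoal_block: Black block 40 x 52 x 24 mm, loose, beside the ring clamp; origin at the centre of its underside. Leave it.
- tweezers: Steel tweezers 14 x 150 x 10 mm, loose, on the bench behind the tray; origin at the centre of its underside. Leave them.
- gooseneck (a point): Point 0.30 m up on the thin black upright gooseneck stand at the bench's left edge (fixed, solid, up to 0.74 m high, 25 mm thick, its top 0.1 m nearer the middle). A white lamp arm crosses 0.42 m above the bench behind the unit. Keep the arm clear of both: draw in before swinging past the stand, lift the fingers no higher than needed over the unit.

How it is judged:
On the way, in this order (a step that is already met when the one before it is completed fails the run):
1. the strip is switched off while the breaker is still tripped (value of joint power_strip_switch below 0.08 rad and value of joint breaker_a_button below 0.005 m), for 0.2 s.
2. the tripped button is pushed down to its stop with the strip off (value of joint breaker_a_button above 0.0085 m and value of joint power_strip_switch below 0.08 rad), for 0.2 s.
3. the strip is switched on again (value of joint power_strip_switch above 0.27 rad), for 0.2 s.
At the end, for the whole second after the job is handed in: The strip's rocker is on (above 0.27 rad), all three breaker buttons are down (within 1.5 mm of their stops), and the strip lies at rest within 10 mm of where it was (value of joint power_strip_switch above 0.27 rad and value of joint each of breaker_a_button, breaker_b_button, breaker_c_button above 0.0085 m and distance of power_strip from where it was at the start of the episode below 0.01 m and linear speed of power_strip below 0.01 m/s); the robot touches nothing.
It fails at once if one of the other two breakers is pressed (more than 4 N) (contact force between the fingers and breaker_b above 4 N or contact force between the fingers and breaker_c above 4 N).
It fails at once if the power strip is lifted or tipped out of the tray (z of power_strip in the frame of power_unit above 0.012 m or angle between power_strip's own z axis and vertical above 0.12 rad).
It fails at once if a tool lying beside the unit is lifted or moved by more than 15 mm (distance of any of ring_clamp, charcoal_block, tweezers from where it was at the start of the episode above 0.015 m).
It also fails if it takes over 51 s, if anything falls off the work surface, if the arm or the gripper's body presses on something with over 40 N, if the wrist force passes 120 N, or if a joint passes its speed limit or range.

ROBOT

A 7-joint arm with a two-finger parallel gripper is mounted at the origin on a cart in front of the work surface, level with it; the furniture and walls round the work are solid. World frame = base frame: x ahead of the robot, y to its left, z up, the work surface at z = 0. Lengths are in m, angles in rad, forces in N, time in s.
With the tool pointing down it reaches from about 0.35 to 0.9 m from the base axis. Payload 8.1 kg.
Tool frame: the origin (TCP) lies between the finger pads; the fingertips stand 19 mm ahead of it and the grasp point (between the pads) is the TCP; z points along the fingers, y is the line along which they close (so a half turn about z gives the same grasp; the last joint's range is limited). The gripper opens to 92 mm and grips with 3 to 60 N. Pads are 19 mm wide; open, the fingers measure 130 mm over their backs; the gripper's body (75 mm by 190 mm) begins 47 mm behind the grasp point.
Start: joints at [-1.424, 0.434, 0.025, 1.573, -0.012, 1.134, -0.075], TCP at [0.155, 0.606, 0.246] pointing down, gripper open.
Joint ranges: [-2.62, 2.62], [-0.44, 2.09], [-1.27, 1.32], [0.08, 2.57], [-1.32, 4.46], [0.12, 2], [-2.74, 2.74]. Speed limits (rad/s): [2.22, 2.22, 3.01, 3.01, 3.14, 3.14, 3.14].

INTERFACE

Orientations are given as [roll, pitch, yaw] about the fixed x, y, z axes, in that order (R = Rz(yaw) Ry(pitch) Rx(roll)).
In Python, from bench import robot gives the robot as it stands.
- The arm moves only by the shell command python3 -m handwheel 'ROWS'. ROWS is JSON, a list of rows, each an object with "angular": the turn, a rotation vector about the world's x, y, z as a fraction of full scale, a list of three; "translation": the shift along the world's x, y, z as a fraction of full scale, a list of three; "grip": the opening in per cent of the stroke, from 0 (shut) to 100 (fully open). A call has 1 to 20 rows; each row shifts and turns the commanded pose from where the row before left it; what a row does not reach is not made up. Full scale, the value 1, is 0.05 m for a shift and 45 degrees for a turn. A row lasts 1/12 s, in which the tool goes at most 41.7 mm and 7.16 degrees, less where a joint would pass 70% of its speed; a pose out of reach is approached as far as the arm can. A call with a number of a shift or a turn outside -1 to 1 is refused whole. A call with a gripper value outside its range is refused whole. The fingers move at their own pace and stop on an object; the grip force is fixed at half the most. Time passes only in rows, so rows that do not move let the fingers close. It gives the time, the measured TCP pose, the force, the opening and the grip force at its end, in the units of the state.
- robot.sense(): the state, without advancing time (a new reading comes with each control period).
- robot.capture(name): name is "scene" or "top"; returns a dict with "image" (420x560x3 uint8, blue, green, red), "K" (3x3 intrinsics, pixels), "cam_to_world" (4x4, takes a point from camera to world coordinates). Camera axes: x right, y up, looking along -z (the intrinsics and any distortion apply to the point x, -y, -z); pixel columns grow to the right and rows downward; lengths in m; the calibration is good to about 2 mm. A picture is of the moment at which its call begins. There is no depth.
- robot.hand_in(): hands the job in; it is judged then, once.
Trained networks look in a picture, given as the dict that the camera call returned (one of the last four; its "shot" number tells which), for a name from the list of things; names that differ only in an ending like _2 or _b are one class to them, and where a whole thing is asked for, a point or a joint stands for the part that bears it (a point fixed in the world has none). Each returns a list of dicts, best first, with "conf" (0 to 1); they miss things now and then, are a little off and sometimes report something else, mostly with a low value. They report only what shows in the picture. A call takes as long as a camera call.
- robot.trace(picture, thing): "region" (420x560 bool, what is visible of it).
- robot.place_of(picture, thing): "position" ([x, y, z] in m, in world coordinates, good to about 4 mm: a listed point, or the origin of a listed thing).
The state is a dict: "t": time; "joint_pos": joint angles; "qd": joint speeds; "effort": joint torques, N m; "tcp_pos": TCP position; "eef_rot": TCP orientation; "force": force on the tool from outside, world axes, zero at the start; "moment": the same for the moment, N m; "finger_gap": finger opening in m; "gripper_force": force on a finger pad.
Only numpy, scipy, OpenCV 4.12 (cv2) and the standard library are available. Lean on these libraries where they do the work, as an engineer would, in place of code of your own. Each camera call takes 0.05 s, during which the arm holds its last target. There are 200 camera calls.

## Working session

There is one attempt and no reset: what is moved stays moved. The work goes in short steps, Python scripts to look and compute and a shell command to move; the robot and the scene stay as the last step left them, time stands still between calls to the robot, and variables do not carry over. Pictures are saved under pics/ and viewed, at most 10 in all, crops included, and the job is handed in when it is done.

```bash
mkdir -p pics; ls; cat > h.py <<'E'
import cv2,numpy as np
from bench import robot
def ray(p,u,v,z):
    K=np.array(p["K"]);T=np.array(p["cam_to_world"])
    d=np.linalg.inv(K)@[u,v,1];d=T[:3,:3]@np.array([d[0],-d[1],-d[2]]);o=T[:3,3]
    return o+d*(z-o[2])/d[2]
def pix(p,X):
    K=np.array(p["K"]);T=np.array(p["cam_to_world"])
    c=T[:3,:3].T@(np.array(X)-T[:3,3]);q=K@[c[0],-c[1],-c[2]];return q[:2]/q[2]
E
python3 - <<'E'
from h import *
s=robot.sense();print({k:np.round(v,3) for k,v in s.items()})
for n in("scene","top"):
    p=robot.capture(n);cv2.imwrite(f"pics/{n}1.png",p["image"]);print(n,[k for k in p],np.round(p["cam_to_world"],3).tolist())
    for t in["power_unit","breaker_a","breaker_b","breaker_a_top","power_strip","rocker","ring_clamp","charcoal_block","tweezers","gooseneck"]:
        print(t,[(np.round(r["position"],3).tolist(),round(r["conf"],2)) for r in robot.place_of(p,t)[:4]])
E
```

```text
pics
{'t': np.float64(0.0), 'joint_pos': array([-1.424,  0.435,  0.025,  1.574, -0.012,  1.134, -0.075]), 'qd': array([ 0.001, -0.   , -0.001, -0.001,  0.002,  0.001, -0.   ]), 'effort': array([-1.0000e-03, -6.6785e+01,  9.8500e-01, -3.1448e+01, -6.0000e-02,
        4.3000e-02,  0.0000e+00]), 'tcp_pos': array([0.154, 0.605, 0.245]), 'eef_rot': array([-3.14 ,  0.   ,  2.892]), 'force': array([-0.226,  0.108, -0.383]), 'moment': array([ 0.042,  0.053, -0.023]), 'gripper_force': np.float64(0.0), 'finger_gap': np.float64(0.092)}
scene ['image', 'K', 'cam_to_world', 'shot'] [[0.831, 0.423, -0.36, 0.206], [-0.555, 0.616, -0.558, -0.505], [-0.014, 0.664, 0.748, 0.973], [0.0, 0.0, 0.0, 1.0]]
power_unit []
breaker_a [([0.511, 0.148, 0.004], 0.9), ([0.538, 0.048, 0.004], 0.82), ([0.525, 0.101, 0.002], 0.76)]
breaker_b [([0.511, 0.148, 0.004], 0.9), ([0.538, 0.048, 0.004], 0.82), ([0.525, 0.101, 0.002], 0.76)]
breaker_a_top [([0.523, 0.101, 0.044], 0.63)]
power_strip [([0.598, 0.117, 0.002], 0.98)]
rocker [([0.583, 0.17, 0.051], 0.57), ([0.6, 0.118, 0.002], 0.43)]
ring_clamp [([0.638, -0.052, 0
[... 228 characters left out ...]
-0.173, 0.363], [-1.0, 0.027, 0.0, 0.081], [0.005, 0.173, 0.985, 1.378], [0.0, 0.0, 0.0, 1.0]]
power_unit [([0.528, 0.098, 0.04], 0.73), ([0.562, 0.109, -0.001], 0.71)]
breaker_a [([0.525, 0.098, 0.008], 0.82), ([0.514, 0.149, 0.002], 0.7), ([0.54, 0.05, 0.006], 0.6)]
breaker_b [([0.525, 0.098, 0.008], 0.82), ([0.514, 0.149, 0.002], 0.7), ([0.54, 0.05, 0.006], 0.6)]
breaker_a_top [([0.528, 0.097, 0.04], 0.59)]
power_strip [([0.596, 0.112, 0.007], 0.93)]
rocker [([0.587, 0.176, 0.049], 0.55), ([0.526, 0.1, 0.006], 0.35)]
ring_clamp [([0.642, -0.052, -0.003], 0.75)]
charcoal_block [([0.662, -0.115, -0.0], 0.81)]
tweezers [([0.653, 0.161, -0.0], 0.6), ([0.588, 0.176, 0.045], 0.55)]
gooseneck []
```

```bash
python3 - <<'E'
import cv2
a=cv2.imread("pics/scene1.png");cv2.imwrite("pics/scene1b.png",cv2.resize(a,(784,588)))
E
```

```text
(no output)
```

View pics/scene1.png

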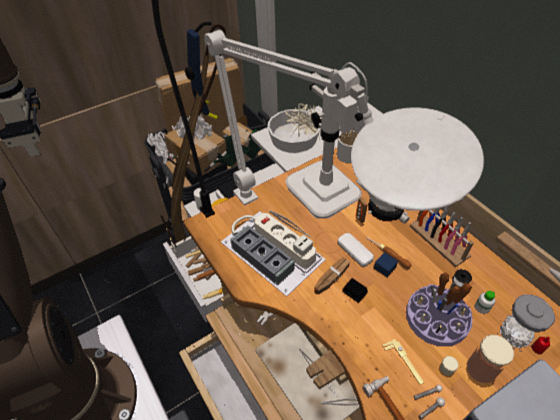

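View pics/top1.png

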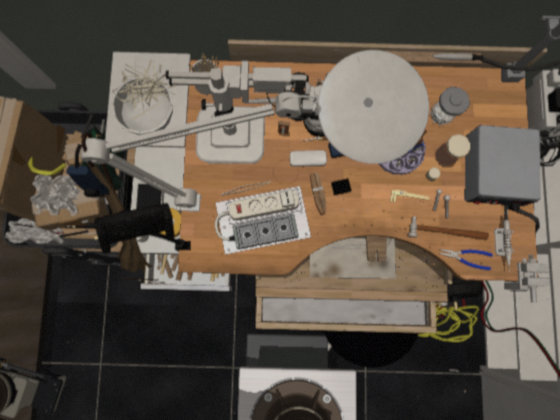

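The unit is at about px (270,245) in the scene view, with the rocker (red) at the left end and the charger at the right. The gooseneck rises at about x 170–200. Next I zoom in on the unit.

```bash
python3 - <<'E'
import cv2,numpy as np
a=cv2.imread("pics/scene1.png")[200:300,215:335];b=cv2.imread("pics/top1.png")[180:260,205:325]
f=lambda x:cv2.resize(x,None,fx=6,fy=6,interpolation=2)
A=f(a);B=f(b);cv2.imwrite("pics/c1.png",A);cv2.imwrite("pics/c2.png",B)
E
```

```text
(no output)
```

View pics/c1.png

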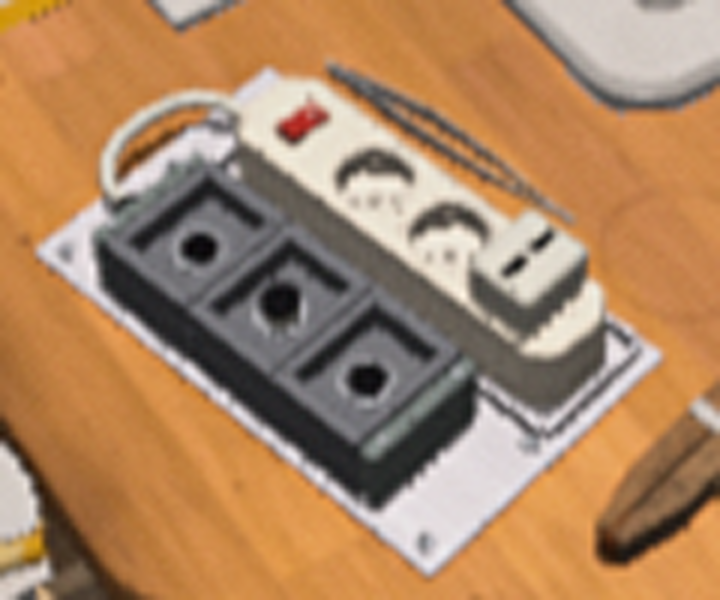

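View pics/c2.png

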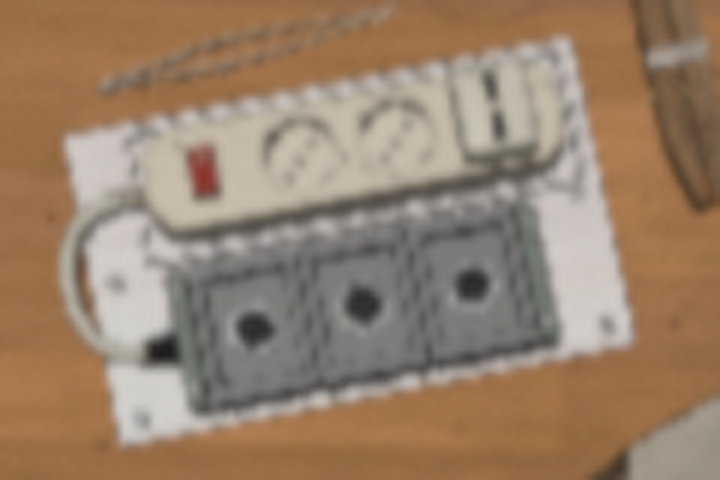

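The middle breaker is tripped: its cap is bigger and stem shows at c1 px (280,302), and the network's breaker_a_top agrees. In both crops the rocker is red, at c1 (303,122) and c2 (202,170). Next I compute positions and fit the tray pose.

```bash
python3 - <<'E'
from h import *
P={n:robot.capture(n) for n in("scene","top")}
O={"scene":(215,200),"top":(205,180)}
C={"scene":[(200,247),(280,302),(366,378),(303,122)],"top":[(255,328),(362,305),(472,285),(202,170)]}
Z=[.034,.044,.034,.048];W={}
for n in P:
    W[n]=np.array([ray(P[n],O[n][0]+u/6-.4,O[n][1]+v/6-.4,z) for (u,v),z in zip(C[n],Z)]);print(n,W[n].round(4).tolist())
m=(W["scene"]+W["top"])/2
print(m.round(4).tolist(), np.linalg.norm(m[0]-m[2]))
d=m[0]-m[2];print("yaw of tray y axis - 90deg:",np.degrees(np.arctan2(-d[0],d[1])))
for n in P:
    r=robot.trace(P[n],"rocker")[:1]
    b=P[n]["image"].astype(int);msk=(b[...,2]>110)&(b[...,1]<70)&(b[...,0]<80);ys,xs=np.nonzero(msk);k=(abs(xs-(265 if n=="scene" else 239))<12)&(abs(ys-(220 if n=="scene" else 208))<12)
    print(n,"red",xs[k].mean(),ys[k].mean(),ray(P[n],xs[k].mean(),ys[k].mean(),.048).round(4))
E
```

```text
scene [[0.5123, 0.1495, 0.034], [0.5224, 0.0973, 0.044], [0.5351, 0.049, 0.034], [0.5831, 0.1748, 0.048]]
top [[0.5114, 0.1499, 0.034], [0.5224, 0.1002, 0.044], [0.5343, 0.0491, 0.034], [0.5831, 0.1765, 0.048]]
[[0.5119, 0.1497, 0.034], [0.5224, 0.0987, 0.044], [0.5347, 0.0491, 0.034], [0.5831, 0.1756, 0.048]] 0.10320574494235893
yaw of tray y axis - 90deg: 12.795804210093639
scene red 264.57142857142856 220.57142857142858 [0.5807 0.1737 0.048 ]
top red 238.7 209.4 [0.579  0.1751 0.048 ]
```

```bash
python3 -m handwheel '[{"angular":[0,0,0],"translation":[-0.18,-0.72,0],"grip":0},{"angular":[0,0,0],"translation":[-0.18,-0.72,0],"grip":0},{"angular":[0,0,0],"translation":[-0.18,-0.72,0],"grip":0},{"angular":[0,0,0],"translation":[-0.18,-0.72,0],"grip":0},{"angular":[0,0,0],"translation":[-0.18,-0.72,0],"grip":0},{"angular":[0,0,0],"translation":[-0.18,-0.72,0],"grip":0},{"angular":[0,0,0],"translation":[0,0,0],"grip":0},{"angular":[0,0,0],"translation":[0,0,0],"grip":0}]'
python3 - <<'E'
from h import *
print(robot.sense()["joint_pos"].round(2) if hasattr(robot.sense()["joint_pos"],'round') else robot.sense()["joint_pos"])
a=np.radians(np.linspace(75.5,17,13));p=.4*np.c_[np.cos(a),np.sin(a)]
print((np.diff(p,axis=0)/.05).round(2).tolist(), np.diff(a)[0]/np.radians(45))
E
```

```text
t: 1.97
tcp_pos: [0.1003, 0.3882, 0.2462]
eef_rot: [3.141, -0.0, 2.892]
force: [0.6, 1.2, 0.5]
finger_gap: 0.0428
gripper_force: 0.0
[-1.44  0.07 -0.01  2.07  0.    1.   -0.13]
[[0.65, -0.2], [0.63, -0.25], [0.61, -0.31], [0.58, -0.36], [0.55, -0.4], [0.51, -0.45], [0.47, -0.49], [0.43, -0.53], [0.38, -0.56], [0.33, -0.59], [0.28, -0.62], [0.23, -0.64]] -0.10833333333333338
```

```bash
python3 -m handwheel '[{"angular":[0,0,-0.108],"translation":[0.65,-0.2,0],"grip":0},{"angular":[0,0,-0.108],"translation":[0.63,-0.25,0],"grip":0},{"angular":[0,0,-0.108],"translation":[0.61,-0.31,0],"grip":0},{"angular":[0,0,-0.108],"translation":[0.58,-0.36,0],"grip":0},{"angular":[0,0,-0.108],"translation":[0.55,-0.4,0],"grip":0},{"angular":[0,0,-0.108],"translation":[0.51,-0.45,0],"grip":0},{"angular":[0,0,-0.108],"translation":[0.47,-0.49,0],"grip":0},{"angular":[0,0,-0.108],"translation":[0.43,-0.53,0],"grip":0},{"angular":[0,0,-0.108],"translation":[0.38,-0.56,0],"grip":0},{"angular":[0,0,-0.108],"translation":[0.33,-0.59,0],"grip":0},{"angular":[0,0,-0.108],"translation":[0.28,-0.62,0],"grip":0},{"angular":[0,0,-0.108],"translation":[0.23,-0.64,0],"grip":0},{"angular":[0,0,0],"translation":[0,0,0],"grip":0}]'
python3 -c "
from h import *
print(np.round(robot.sense()['joint_pos'],2))"
```

```text
t: 3.05
tcp_pos: [0.3861, 0.1144, 0.2463]
eef_rot: [3.14, 0.002, 1.861]
force: [-0.6, -0.9, -0.1]
finger_gap: 0.0005
gripper_force: 0.0
[-0.89  0.05  0.5   2.1  -0.02  1.   -0.09]
```

```bash
python3 -m handwheel '[{"angular":[0,0,0.147],"translation":[0.28,0.09,-0.18],"grip":0},{"angular":[0,0,0.147],"translation":[0.28,0.09,-0.18],"grip":0},{"angular":[0,0,0.147],"translation":[0.28,0.09,-0.18],"grip":0},{"angular":[0,0,0.147],"translation":[0.28,0.09,-0.18],"grip":0},{"angular":[0,0,0.147],"translation":[0.28,0.09,-0.18],"grip":0},{"angular":[0,0,0.147],"translation":[0.28,0.09,-0.18],"grip":0},{"angular":[0,0,0.147],"translation":[0.28,0.09,-0.18],"grip":0},{"angular":[0,0,0.147],"translation":[0.28,0.09,-0.18],"grip":0},{"angular":[0,0,0.147],"translation":[0.28,0.09,-0.18],"grip":0},{"angular":[0,0,0.147],"translation":[0.28,0.09,-0.18],"grip":0},{"angular":[0,0,0.147],"translation":[0.28,0.09,-0.18],"grip":0},{"angular":[0,0,0.147],"translation":[0.28,0.09,-0.18],"grip":0},{"angular":[0,0,0.147],"translation":[0.28,0.09,-0.18],"grip":0},{"angular":[0,0,0],"translation":[0,0,0],"grip":0}]'
python3 - <<'E'
from h import *
print(np.round(robot.sense()['joint_pos'],2))
o=[]
for n in("scene","top"):
    p=robot.capture(n);s=robot.sense();tip=np.array(s["tcp_pos"])-[0,0,.019]
    u,v=pix(p,tip).astype(int);print(n,u,v)
    o.append(cv2.resize(p["image"][v-45:v+45,u-60:u+60],(600,450),interpolation=2)[:, :])
    print([(np.round(r["position"],3).tolist(),round(r["conf"],2)) for r in robot.place_of(p,"rocker")[:2]])
cv2.imwrite("pics/d1.png",cv2.resize(np.hstack(o),(800,300)))
E
```

```text
t: 4.22
tcp_pos: [0.5676, 0.1791, 0.1268]
eef_rot: [-3.141, 0.0, -2.902]
force: [-0.3, -0.6, -0.5]
finger_gap: 0.0003
gripper_force: 0.0
[-0.53  0.51  0.19  1.79 -0.12  0.85  1.53]
scene 257 207
[([0.584, 0.17, 0.052], 0.75)]
top 235 210
[([0.527, 0.099, 0.04], 0.51)]
```

View pics/d1.png

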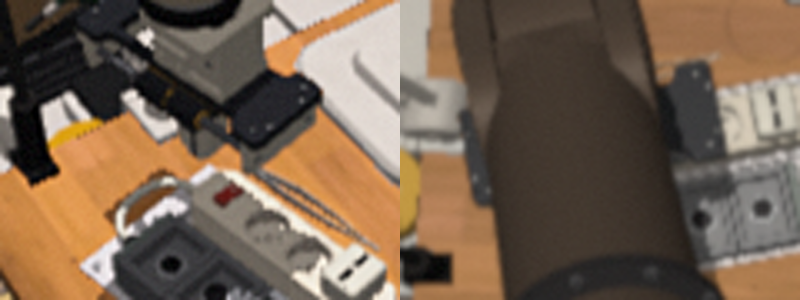

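The scene view shows the closed fingertip at about d1 px (205,150), above and just beside the red rocker at (228,195). That agrees with the computed position, so I go down.

```bash
python3 -m handwheel '[{"angular":[0,0,0],"translation":[0.02,-0.08,-0.26],"grip":0},{"angular":[0,0,0],"translation":[0.02,-0.08,-0.26],"grip":0},{"angular":[0,0,0],"translation":[0,0,-0.26],"grip":0},{"angular":[0,0,0],"translation":[0,0,-0.2],"grip":0},{"angular":[0,0,0],"translation":[0,0,0],"grip":0},{"angular":[0,0,0],"translation":[0,0,0],"grip":0}]'
```

```text
t: 4.92
tcp_pos: [0.5666, 0.1703, 0.0799]
eef_rot: [3.142, -0.001, -2.909]
force: [-0.2, -0.3, -0.2]
finger_gap: 0.0003
gripper_force: 0.0
```

```bash
python3 -m handwheel '[{"angular":[0,0,0],"translation":[0.06,0.02,-0.08],"grip":0},{"angular":[0,0,0],"translation":[0,0,-0.08],"grip":0},{"angular":[0,0,0],"translation":[0,0,-0.04],"grip":0},{"angular":[0,0,0],"translation":[0,0,0],"grip":0}]'; python3 -m handwheel '[{"angular":[0,0,0],"translation":[0,0,-0.03],"grip":0},{"angular":[0,0,0],"translation":[0,0,0],"grip":0}]';  python3 -m handwheel '[{"angular":[0,0,0],"translation":[0,0,-0.03],"grip":0},{"angular":[0,0,0],"translation":[0,0,0],"grip":0}]'
```

```text
t: 5.25
tcp_pos: [0.57, 0.1713, 0.0696]
eef_rot: [3.141, -0.0, -2.908]
force: [1.1, -0.4, -0.4]
finger_gap: 0.0008
gripper_force: 0.1
t: 5.42
tcp_pos: [0.5696, 0.1711, 0.0682]
eef_rot: [3.141, -0.001, -2.909]
force: [-1.0, 0.0, 1.4]
finger_gap: 0.0006
gripper_force: 0.8
t: 5.58
tcp_pos: [0.5693, 0.171, 0.067]
eef_rot: [3.141, -0.001, -2.909]
force: [-5.0, -1.1, 8.7]
finger_gap: 0.0004
gripper_force: 4.4
```

```bash
python3 -m handwheel '[{"angular":[0,0,0],"translation":[0,0,-0.02],"grip":0},{"angular":[0,0,0],"translation":[0,0,0],"grip":0},{"angular":[0,0,0],"translation":[0,0,0],"grip":0}]'; python3 -m handwheel '[{"angular":[0,0,0],"translation":[0,0,0.3],"grip":0},{"angular":[0,0,0],"translation":[0,0,0.6],"grip":0},{"angular":[0,0,0],"translation":[-0.4,-0.2,0.2],"grip":0},{"angular":[0,0,0],"translation":[-0.4,-0.4,0],"grip":0},{"angular":[0,0,0],"translation":[0,0,0],"grip":0}]'
python3 - <<'E'
from h import *
p=robot.capture("scene");c=p["image"][200:275,215:315]
cv2.imwrite("pics/d2.png",cv2.resize(c,(800,600),interpolation=2))
E
```

```text
t: 5.83
tcp_pos: [0.5693, 0.171, 0.0667]
eef_rot: [3.141, -0.001, -2.909]
force: [-7.5, -2.0, 14.8]
finger_gap: 0.0006
gripper_force: 8.2
t: 6.25
tcp_pos: [0.5271, 0.1374, 0.1212]
eef_rot: [-3.14, -0.002, -2.911]
force: [-1.1, -0.6, -0.4]
finger_gap: 0.0006
gripper_force: 0.0
```

View pics/d2.png

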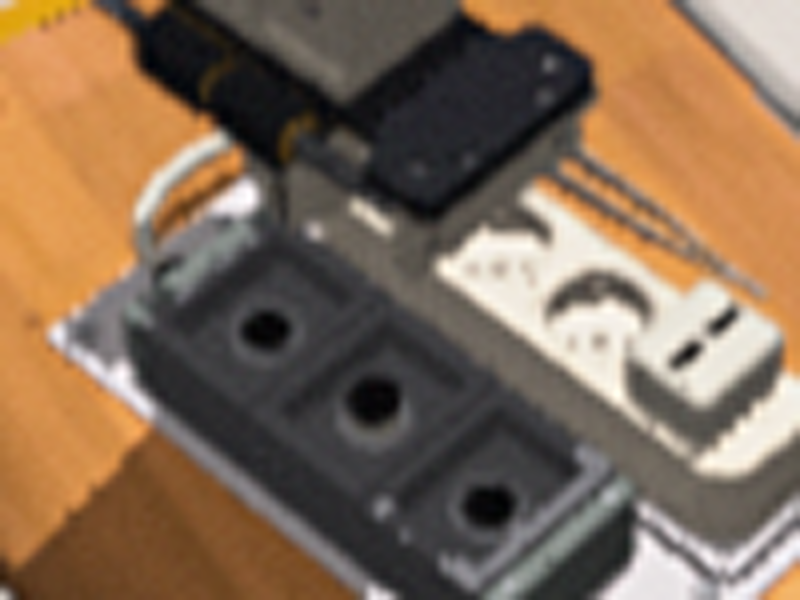

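The gripper hides the rocker (it would be at about the upper left). I draw back, turning for the button on the way, then look.

```bash
python3 -m handwheel '[{"angular":[0,0,-0.155],"translation":[-0.4,-0.4,0.2],"grip":0},{"angular":[0,0,-0.155],"translation":[-0.4,-0.4,0.2],"grip":0},{"angular":[0,0,-0.155],"translation":[-0.4,-0.4,0],"grip":0},{"angular":[0,0,-0.155],"translation":[-0.4,-0.4,0],"grip":0},{"angular":[0,0,-0.155],"translation":[-0.4,-0.4,0],"grip":0},{"angular":[0,0,-0.155],"translation":[-0.4,0,0],"grip":0},{"angular":[0,0,-0.155],"translation":[0,0,0],"grip":0},{"angular":[0,0,-0.155],"translation":[0,0,0],"grip":0},{"angular":[0,0,-0.155],"translation":[0,0,0],"grip":0},{"angular":[0,0,-0.155],"translation":[0,0,0],"grip":0},{"angular":[0,0,-0.155],"translation":[0,0,0],"grip":0},{"angular":[0,0,-0.155],"translation":[0,0,0],"grip":0},{"angular":[0,0,-0.155],"translation":[0,0,0],"grip":0},{"angular":[0,0,0],"translation":[0,0,0],"grip":0}]'
python3 - <<'E'
from h import *
p=robot.capture("scene");c=p["image"][200:275,215:315]
cv2.imwrite("pics/d3.png",cv2.resize(c,(800,600),interpolation=2))
print([(np.round(r["position"],3).tolist(),round(r["conf"],2)) for n in ("rocker","breaker_a_top","power_strip") for r in robot.place_of(p,n)[:1]])
E
```

```text
t: 7.47
tcp_pos: [0.4108, 0.0414, 0.1408]
eef_rot: [3.141, 0.001, 1.787]
force: [0.3, -0.3, 0.1]
finger_gap: 0.0005
gripper_force: 0.0
[([0.582, 0.17, 0.053], 0.56), ([0.527, 0.102, 0.042], 0.58), ([0.661, -0.115, -0.0], 0.72)]
```

View pics/d3.png

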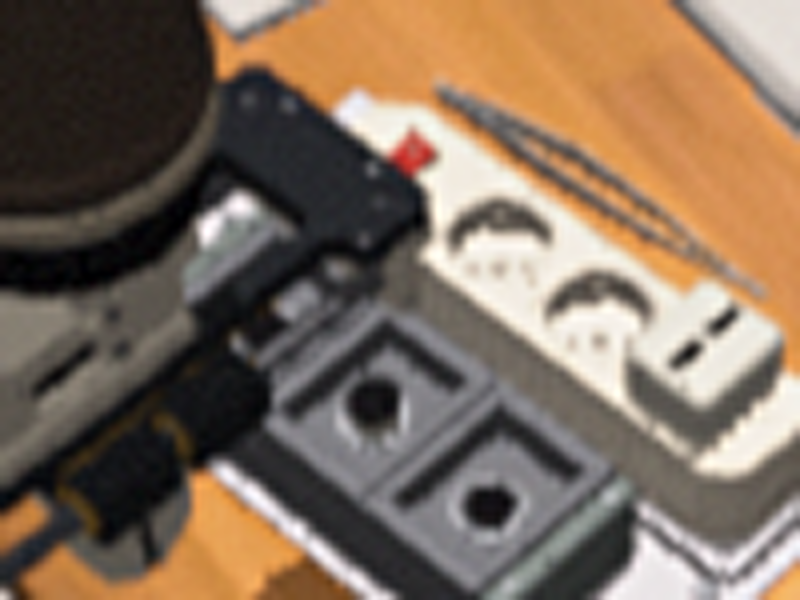

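```bash
python3 - <<'E'
from h import *
a=cv2.imread("pics/scene1.png");p=robot.capture("scene")["image"];
for im in(a,p):print(im[214:228,259:273,2]);print(im[214:228,259:273,1])
E
```

```text
[[225 225 230 231 231 232 232 233 233 229 216 201 192 164]
 [229 230 231 232 233 233 232 214 230 233 232 213 205 201]
 [232 233 232 232 232 233 233 196 220 234 232 228 221 212]
 [233 232 233 233 234 229 217 206 205 219 232 232 233 226]
 [233 233 234 236 230 203 189 197 175 183 201 230 233 234]
 [233 234 230 219 203 180 177 193 158 145 161 220 233 233]
 [232 228 194 179 178 176 179 177 155 149 181 226 232 232]
 [234 210 136 135 174 179 156 170 180 202 227 234 233 232]
 [235 225 144  97 131 135 120 187 225 233 233 232 232 232]
 [237 238 210 156 100 104 168 228 235 232 232 232 232 233]
 [234 238 238 225 188 196 232 236 233 233 232 231 235 233]
 [221 238 237 238 237 236 236 235 231 232 233 233 234 226]
 [170 212 237 238 236 234 233 232 233 232 233 235 227 176]
 [101 138 199 235 238 236 233 233 232 233 236 233 191 110]]
[[217 215 223 223 226 226 226 226 229 218 185 144 125 109]
 [221 220 224 224 227 226 226 204 222 228 223 188 156 135]
 [225 226 225 225 227 228 224 171 199 226 228 220 199 170]
 [225 226 226 228 228 211 188 145 148 189 221 224 228 212]
 [226 228 230 232 208 149  97 110  98
[... 1507 characters left out ...]
5 243 240 241 243 226 143 198 243 242 234 221 191]
 [108 198 227 245 248 228 158  94 116 190 240 240 240 233]
 [ 40  78 146 209 226 162  82  91  81  94 185 235 238 240]
 [ 32  34  55 105 128  78  55  86  74  49 122 226 238 237]
 [ 35  49  75  49  43  43  45  53  65 110 181 234 236 236]
 [ 41  55  78  48  40  41  36  64 162 211 238 238 235 235]
 [ 39  39  43  37  36  33  30  65 196 246 241 237 235 236]
 [ 38  39  45  43  35  36  37  40 115 220 240 237 237 236]
 [ 40  37  62  70  42  36  37  29  51 185 239 239 238 239]
 [ 39  41  61  77  50  40  41  26  39 185 241 240 237 233]
 [ 39  40  44  48  44  41  38  16  34 178 243 241 233 183]
 [ 40  43  44  43  35  34  22   8  32 156 245 241 203 115]]
```

The far half of the rocker is now clearly brighter and raised at scene px (266,219). The press force reached 15 N, leaning to -x, with the tip at 47.7 mm, so the rocker is at its off stop. Now the button.

```bash
python3 -m handwheel '[{"angular":[0,0,0],"translation":[0.28,0.145,-0.14],"grip":0},{"angular":[0,0,0],"translation":[0.28,0.145,-0.14],"grip":0},{"angular":[0,0,0],"translation":[0.28,0.145,-0.14],"grip":0},{"angular":[0,0,0],"translation":[0.28,0.145,-0.14],"grip":0},{"angular":[0,0,0],"translation":[0.28,0.145,-0.14],"grip":0},{"angular":[0,0,0],"translation":[0.28,0.145,-0.14],"grip":0},{"angular":[0,0,0],"translation":[0.28,0.145,-0.14],"grip":0},{"angular":[0,0,0],"translation":[0.28,0.145,-0.14],"grip":0},{"angular":[0,0,0],"translation":[0,0,0],"grip":0},{"angular":[0,0,0],"translation":[0,0,0],"grip":0}]'
```

```text
t: 8.55
tcp_pos: [0.522, 0.099, 0.0843]
eef_rot: [-3.141, 0.0, 1.794]
force: [-0.7, -0.7, 0.3]
finger_gap: 0.0002
gripper_force: 0.0
```

```bash
python3 -m handwheel '[{"angular":[0,0,0],"translation":[0.03,0.01,-0.1],"grip":0},{"angular":[0,0,0],"translation":[0,0,-0.1],"grip":0},{"angular":[0,0,0],"translation":[0,0,-0.1],"grip":0},{"angular":[0,0,0],"translation":[0,0,-0.06],"grip":0},{"angular":[0,0,0],"translation":[0,0,-0.04],"grip":0},{"angular":[0,0,0],"translation":[0,0,0],"grip":0}]';python3 -m handwheel '[{"angular":[0,0,0],"translation":[0,0,-0.04],"grip":0},{"angular":[0,0,0],"translation":[0,0,-0.04],"grip":0},{"angular":[0,0,0],"translation":[0,0,0],"grip":0}]'
```

```text
t: 9.05
tcp_pos: [0.5231, 0.0994, 0.0643]
eef_rot: [-3.141, 0.0, 1.792]
force: [-0.2, 0.4, 0.4]
finger_gap: 0.0005
gripper_force: 0.0
t: 9.3
tcp_pos: [0.5236, 0.0996, 0.0607]
eef_rot: [3.141, 0.0, 1.792]
force: [0.5, -0.5, -0.3]
finger_gap: 0.0003
gripper_force: 0.0
```

```bash
python3 -m handwheel '[{"angular":[0,0,0],"translation":[0,0,-0.03],"grip":0},{"angular":[0,0,0],"translation":[0,0,0],"grip":0}]'
```

```text
t: 9.47
tcp_pos: [0.5236, 0.0996, 0.0592]
eef_rot: [3.141, 0.0, 1.792]
force: [0.3, -0.4, -0.2]
finger_gap: 0.0002
gripper_force: 0.0
```

```bash
python3 - <<'E'
from h import *
p=robot.capture("scene");s=robot.sense();print(s["force"],pix(p,np.array(s["tcp_pos"])-[0,0,.019]),pix(p,[.5233,.0994,.044]))
cv2.imwrite("pics/d4.png",cv2.resize(p["image"][205:280,215:315],(800,600),interpolation=2))
E
```

```text
[ 0.08272247  0.05956852 -0.75430085] [261.25389241 249.9835352 ] [261.12539739 249.23215004]
```

View pics/d4.png

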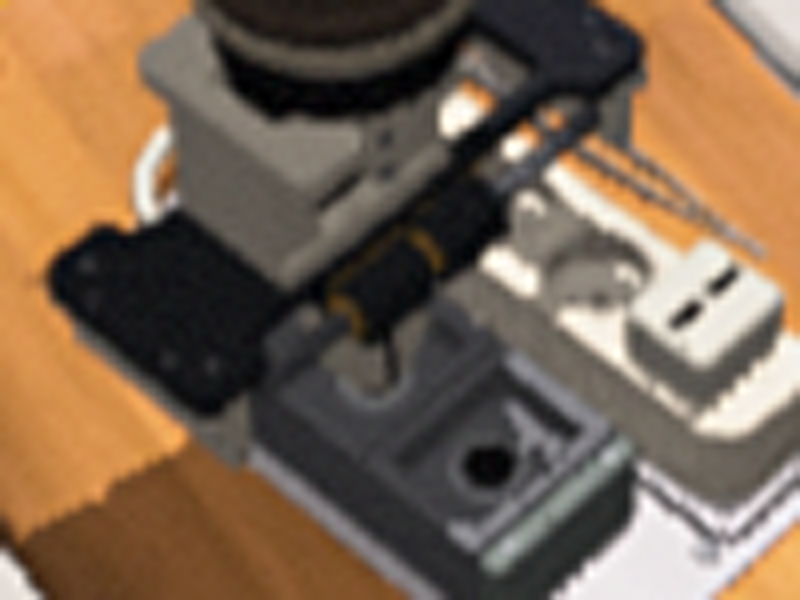

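The fingertip sits centred in the middle well at d4 px (380,375), with the white ring below it. I keep pressing to the stop.

```bash
python3 -m handwheel '[{"angular":[0,0,0],"translation":[0,0,-0.04],"grip":0},{"angular":[0,0,0],"translation":[0,0,0],"grip":0}]';python3 -m handwheel '[{"angular":[0,0,0],"translation":[0,0,-0.04],"grip":0},{"angular":[0,0,0],"translation":[0,0,0],"grip":0}]'
```

```text
t: 9.68
tcp_pos: [0.5236, 0.0996, 0.0571]
eef_rot: [3.141, 0.0, 1.792]
force: [-0.4, 0.2, 0.2]
finger_gap: 0.0008
gripper_force: 0.0
t: 9.85
tcp_pos: [0.5235, 0.0996, 0.055]
eef_rot: [3.142, 0.0, 1.792]
force: [0.1, -0.2, 0.4]
finger_gap: 0.0001
gripper_force: 0.0
```

```bash
python3 -m handwheel '[{"angular":[0,0,0],"translation":[0,0,-0.03],"grip":0},{"angular":[0,0,0],"translation":[0,0,0],"grip":0}]';python3 -m handwheel '[{"angular":[0,0,0],"translation":[0,0,-0.03],"grip":0},{"angular":[0,0,0],"translation":[0,0,0],"grip":0}]'
```

```text
t: 10.02
tcp_pos: [0.5235, 0.0996, 0.0535]
eef_rot: [-3.142, 0.0, 1.792]
force: [-0.6, 0.7, 0.4]
finger_gap: 0.0005
gripper_force: 0.0
t: 10.18
tcp_pos: [0.5236, 0.0996, 0.0531]
eef_rot: [3.141, -0.001, 1.792]
force: [-6.0, 0.0, 17.1]
finger_gap: 0.0006
gripper_force: 8.4
```

```bash
python3 -m handwheel '[{"angular":[0,0,0],"translation":[0,0,0],"grip":0},{"angular":[0,0,0],"translation":[0,0,0],"grip":0},{"angular":[0,0,0],"translation":[0,0,0.4],"grip":0},{"angular":[0,0,0],"translation":[0,0,0.6],"grip":0},{"angular":[0,0,0],"translation":[0,0,0.5],"grip":0},{"angular":[0,0,0],"translation":[0,0,0],"grip":0}]'; python3 -m handwheel '[{"angular":[0,0,0.155],"translation":[0.11,0.12,0],"grip":0},{"angular":[0,0,0.155],"translation":[0.11,0.12,0],"grip":0},{"angular":[0,0,0.155],"translation":[0.11,0.12,0],"grip":0},{"angular":[0,0,0.155],"translation":[0.11,0.12,0],"grip":0},{"angular":[0,0,0.155],"translation":[0.11,0.12,0],"grip":0},{"angular":[0,0,0.155],"translation":[0.11,0.12,0],"grip":0},{"angular":[0,0,0.155],"translation":[0.11,0.12,0],"grip":0},{"angular":[0,0,0.155],"translation":[0.11,0.12,0],"grip":0},{"angular":[0,0,0.155],"translation":[0.11,0.12,0],"grip":0},{"angular":[0,0,0.155],"translation":[0.11,0.12,0],"grip":0},{"angular":[0,0,0.155],"translation":[0.11,0.12,0],"grip":0},{"angular":[0,0,0.155],"translation":[0.11,0.12,0],"grip":0},{"angular":[0,0,0.155],"translation":[0.11,0.12,0],"grip":0},{"angular":[0,0,0],"translation":[0,0,0],"grip":0},{"angular":[0,0,0],"translation":[0,0,0],"grip":0}]'
```

```text
t: 10.68
tcp_pos: [0.5259, 0.0998, 0.1311]
eef_rot: [3.136, -0.001, 1.792]
force: [1.5, 0.2, -0.4]
finger_gap: 0.0003
gripper_force: 0.0
t: 11.93
tcp_pos: [0.5947, 0.1776, 0.1266]
eef_rot: [3.141, -0.001, -2.912]
force: [-0.3, -1.0, -1.0]
finger_gap: 0.0008
gripper_force: 0.0
```

```bash
python3 -m handwheel '[{"angular":[0,0,0],"translation":[0.04,0,-0.26],"grip":0},{"angular":[0,0,0],"translation":[0,0,-0.26],"grip":0},{"angular":[0,0,0],"translation":[0,0,-0.26],"grip":0},{"angular":[0,0,0],"translation":[0,0,-0.2],"grip":0},{"angular":[0,0,0],"translation":[0,0,0],"grip":0},{"angular":[0,0,0],"translation":[0,0,0],"grip":0}]'
```

```text
t: 12.43
tcp_pos: [0.5964, 0.1772, 0.0774]
eef_rot: [-3.141, -0.002, -2.91]
force: [0.4, 0.2, 0.5]
finger_gap: 0.0007
gripper_force: 0.0
```

```bash
python3 -m handwheel '[{"angular":[0,0,0],"translation":[0,0,-0.08],"grip":0},{"angular":[0,0,0],"translation":[0,0,-0.06],"grip":0},{"angular":[0,0,0],"translation":[0,0,-0.03],"grip":0},{"angular":[0,0,0],"translation":[0,0,0],"grip":0}]'; python3 -m handwheel '[{"angular":[0,0,0],"translation":[0,0,-0.02],"grip":0},{"angular":[0,0,0],"translation":[0,0,0],"grip":0}]';  python3 -m handwheel '[{"angular":[0,0,0],"translation":[0,0,-0.02],"grip":0},{"angular":[0,0,0],"translation":[0,0,0],"grip":0}]'
```

```text
t: 12.77
tcp_pos: [0.5974, 0.1777, 0.0699]
eef_rot: [3.141, 0.001, -2.909]
force: [0.4, 0.0, 0.3]
finger_gap: 0.0005
gripper_force: 0.2
t: 12.93
tcp_pos: [0.5978, 0.1777, 0.0692]
eef_rot: [3.141, 0.002, -2.909]
force: [1.1, -0.4, 2.3]
finger_gap: 0.0001
gripper_force: 1.0
t: 13.1
tcp_pos: [0.598, 0.1779, 0.0683]
eef_rot: [3.141, 0.002, -2.909]
force: [1.1, 0.9, 3.6]
finger_gap: 0.0003
gripper_force: 1.8
```

```bash
python3 -m handwheel '[{"angular":[0,0,0],"translation":[0,0,-0.03],"grip":0},{"angular":[0,0,0],"translation":[0,0,0],"grip":0}]';  python3 -m handwheel '[{"angular":[0,0,0],"translation":[0,0,-0.02],"grip":0},{"angular":[0,0,0],"translation":[0,0,0],"grip":0},{"angular":[0,0,0],"translation":[0,0,0],"grip":0}]'
```

```text
t: 13.27
tcp_pos: [0.5986, 0.178, 0.067]
eef_rot: [3.141, 0.003, -2.909]
force: [4.7, 0.2, 4.4]
finger_gap: 0.0006
gripper_force: 3.0
t: 13.52
tcp_pos: [0.5987, 0.178, 0.0668]
eef_rot: [3.141, 0.004, -2.909]
force: [1.8, 0.1, 12.4]
finger_gap: 0.0006
gripper_force: 5.9
```

```bash
python3 -m handwheel '[{"angular":[0,0,0],"translation":[0,0,0.3],"grip":0},{"angular":[0,0,0],"translation":[0,0,0.6],"grip":0},{"angular":[0,0,0],"translation":[-0.3,-0.2,0.4],"grip":0},{"angular":[0,0,0],"translation":[-0.6,-0.4,0.2],"grip":0},{"angular":[0,0,0],"translation":[-0.6,-0.5,0],"grip":0},{"angular":[0,0,0],"translation":[-0.6,-0.5,0],"grip":0},{"angular":[0,0,0],"translation":[-0.6,-0.5,0],"grip":0},{"angular":[0,0,0],"translation":[-0.6,-0.5,0],"grip":0},{"angular":[0,0,0],"translation":[-0.4,-0.6,0],"grip":0},{"angular":[0,0,0],"translation":[0,-0.6,0],"grip":0},{"angular":[0,0,0],"translation":[0,-0.6,0],"grip":0},{"angular":[0,0,0],"translation":[0,0,0],"grip":0}]'
python3 - <<'E'
from h import *
p=robot.capture("scene");im=p["image"]
cv2.imwrite("pics/d5.png",cv2.resize(im[205:280,215:315],(800,600),interpolation=2))
print(im[214:228,259:273,2])
for n in("scene","top"):
    q=robot.capture(n);print([(t,np.round(r["position"],3).tolist(),round(r["conf"],2)) for t in ("power_strip","rocker","breaker_a_top") for r in robot.place_of(q,t)[:1]])
E
```

```text
t: 14.52
tcp_pos: [0.4104, -0.0475, 0.1402]
eef_rot: [-3.14, -0.002, -2.914]
force: [-0.1, -0.2, 0.4]
finger_gap: 0.0004
gripper_force: 0.0
[[ 31  30  24  51 204 250 247 243 242 239 235 228 213 185]
 [ 34  32  21  41 184 251 248 240 244 245 242 236 232 227]
 [ 33  33  21  33 153 252 248 233 239 245 245 231 236 233]
 [ 33  34  26  34 151 244 240 228 228 237 242 225 241 241]
 [ 31  34  28  33 139 217 217 201 189 217 232 240 245 245]
 [ 34  35  30  31 102 197 204 194 171 196 201 238 246 245]
 [ 33  34  28  28  74 190 205 199 174 186 209 239 245 244]
 [ 34  33  31  30  76 192 185 197 182 221 241 244 244 243]
 [ 34  31  32  26  56 142 141 221 234 243 245 245 244 244]
 [ 32  36  31  26  33 125 198 245 247 245 244 243 244 244]
 [ 30  33  32  23  58 217 254 249 245 244 244 244 245 247]
 [ 32  31  28  20  65 238 254 247 244 243 244 245 246 243]
 [ 35  36  33  23  51 211 250 246 244 244 245 246 245 200]
 [ 32  33  28  24  53 205 252 247 245 245 247 245 221 128]]
[('power_strip', [0.597, 0.12, 0.005], 0.87), ('rocker', [0.582, 0.172, 0.05], 0.7), ('breaker_a_top', [0.635, -0.053, 0.002], 0.64)]
[('power_strip', [0.593, 0.114, 0.008], 0.85), ('rocker', [0.585, 0.174, 0.045], 0.91), ('breaker_a_top', [0.524, 0.097, 0.034], 0.56)]
```

View pics/d5.png

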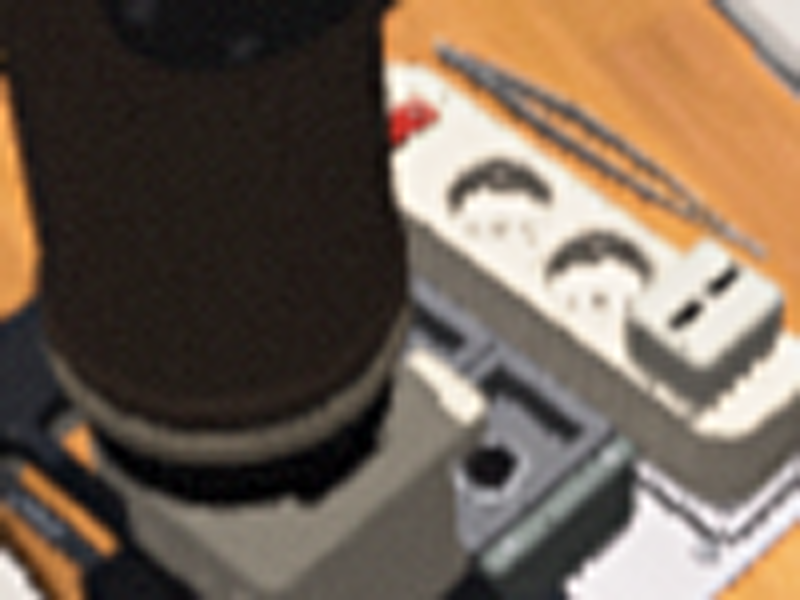

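```bash
python3 -m handwheel '[{"angular":[0,0,0],"translation":[-0.18,0.67,0.2],"grip":0},{"angular":[0,0,0],"translation":[-0.18,0.67,0.2],"grip":0},{"angular":[0,0,0],"translation":[-0.18,0.67,0.2],"grip":0},{"angular":[0,0,0],"translation":[-0.18,0.67,0.2],"grip":0},{"angular":[0,0,0],"translation":[-0.18,0.67,0.2],"grip":0},{"angular":[0,0,0],"translation":[-0.18,0.67,0],"grip":0},{"angular":[0,0,0],"translation":[-0.18,0.67,0],"grip":0},{"angular":[0,0,0],"translation":[-0.18,0.67,0],"grip":0},{"angular":[0,0,0],"translation":[0,0,0],"grip":0},{"angular":[0,0,0],"translation":[0,0,0],"grip":0}]'
python3 - <<'E'
from h import *
f=lambda x:cv2.resize(x,(400,300),interpolation=2)
R=[]
for n,(u,v) in{"scene":(250,235),"top":(250,215)}.items():
    p=robot.capture(n)["image"];a=cv2.imread(f"pics/{n}1.png")
    R.append(np.hstack([f(i[v-24:v+24,u-20:u+44]) for i in(a,p)]))
    if n=="scene":print(a[214:226,259:272,1]);print(p[214:226,259:272,1])
cv2.imwrite("pics/d6.png",np.vstack(R))
E
```

```text
t: 15.8
tcp_pos: [0.3392, 0.2275, 0.1902]
eef_rot: [3.141, -0.0, -2.903]
force: [0.7, -0.9, -0.7]
finger_gap: 0.0006
gripper_force: 0.0
[[217 215 223 223 226 226 226 226 229 218 185 144 125]
 [221 220 224 224 227 226 226 204 222 228 223 188 156]
 [225 226 225 225 227 228 224 171 199 226 228 220 199]
 [225 226 226 228 228 211 188 145 148 189 221 224 228]
 [226 228 230 232 208 149  97 110  98 108 165 218 226]
 [227 228 210 187 139  70  47  96  74  56 102 206 225]
 [225 213 151  81  55  42  42  47  53 100 159 214 224]
 [226 192  93  41  48  48  40  81 148 189 218 227 225]
 [227 211 121  54  39  37  65 162 215 225 228 224 223]
 [229 230 195 137  66  78 158 218 228 224 225 223 223]
 [224 230 231 212 172 183 221 229 226 225 224 223 227]
 [209 228 230 230 229 228 230 229 222 225 225 225 223]]
[[223 220 226 228 231 232 232 231 228 215 188 153 129]
 [226 228 229 230 228 231 232 224 230 236 229 201 166]
 [229 228 228 229 232 233 231 201 214 231 234 205 209]
 [228 229 231 234 236 218 192 151 155 196 224 201 228]
 [231 231 234 238 217 153 104 105  92 119 177 221 234]
 [230 233 218 196 142  75  47  88  70  75 113 213 232]
 [231 222 153  84  57  45  46  54  51 106 166 221 229]
 [233 199  95  41  51  48  47 103 130 191 224 232 229]
 [233 216 129  53  43  40  71 185 212 229 232 230 229]
 [234 236 201 143  73  82 162 226 235 230 229 230 229]
 [232 236 236 217 180 188 228 235 231 229 227 228 231]
 [217 236 234 235 235 235 234 231 229 228 229 230 230]]
```

View pics/d6.png

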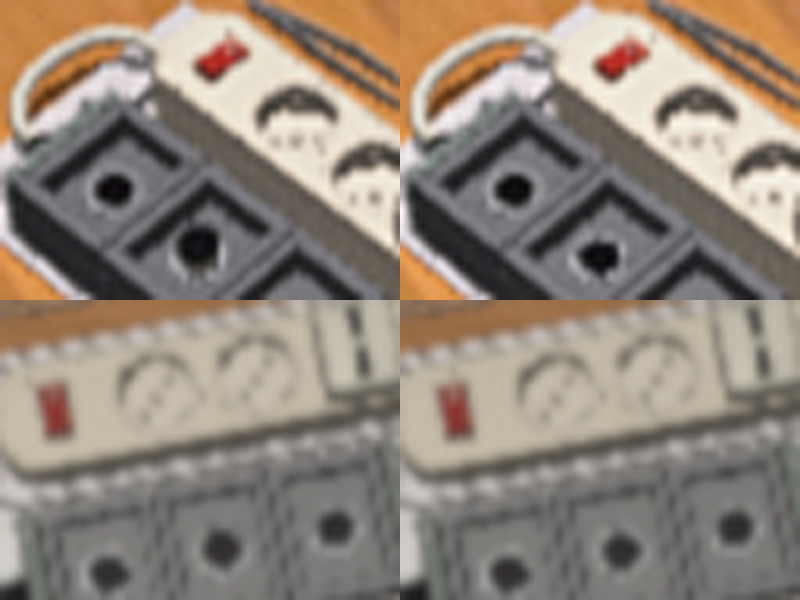

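After (right half of d6), the middle button at (600,258) is down like its neighbours. The rocker at (622,58) matches its original "on" pixels closely, where the off state had differed clearly. The strip and tools haven't moved.

```bash
python3 -c "
from bench import robot
print(robot.hand_in())"
```

```text
the job is handed in; nothing more can be done
None
```

The strip was switched off, the tripped middle breaker was pushed down to its stop, and the strip was switched back on; I handed the job in at about 16 s of the 51 s allowed, without getting a verdict back, and the final pictures show the button down, the rocker on and nothing else moved.

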